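# Zero the kitchen scale and show a learner the next ingredient

### The arm

A 6-joint arm with a two-finger parallel gripper is mounted at the origin on the work surface. World frame = base frame: x ahead of the robot, y to its left, z up, the work surface at z = 0. Lengths are in m, angles in rad, forces in N, time in s.
With the tool pointing down it reaches from about 0.3 to 0.875 m from the base axis. Payload 6.4 kg.
Tool frame: the origin (TCP) lies midway between the tips of the shut fingers; the grasp point (between the pads) lies ctrl.grip_point_offset behind it (ctrl.grip_point_offset is the distance from the TCP to the grasp point, in m); z points along the fingers, y is the direction in which the jaws open and shut (so a half turn about z gives the same grasp; the last joint's range is limited). The gripper opens to 85 mm and grips with 20 to 120 N. Pads are 22 mm wide; open, the fingers measure 114 mm over their backs; the gripper's body (76 mm by 85 mm) begins 54 mm behind the grasp point. The pads swing forward as they close: fully open they stand 13 mm farther back than shut.
Start: joints at [0.983, 0.181, 1.607, -0, 1.354, -0.206], TCP at [0.214, 0.534, 0.231] pointing down, gripper open.
Joint ranges: [-2.99, 2.99], [-0.89, 2.07], [0.3, 2.58], [-1.14, 4.28], [0, 2.63], [-3.12, 3.12]. Speed limits (rad/s): [2.57, 2.57, 3.01, 3.14, 3.14, 3.14].

### API

Orientations are given as a unit quaternion [w, x, y, z].
In Python, from bench import ctrl, viewer gives the robot as it stands.
- The arm moves only by the shell command python3 -m handwheel 'ROWS' [OPENING]. ROWS is JSON, a list of rows, each an object with "travel": the shift along the tool's x, y, z as a fraction of full scale, a list of three; "dr": the turn, a rotation vector about the tool's x, y, z as a fraction of full scale, a list of three. A call has 1 to 20 rows; each row shifts and turns the pose as measured when the row begins, along the tool's axes as they then stand; what a row does not reach is not made up. Full scale, the value 1, is 150 mm for a shift and 30 degrees for a turn. A row lasts 1/12 s, in which the tool goes at most 41.7 mm and 7.16 degrees, less where a joint would pass 70% of its speed; a pose out of reach is approached as far as the arm can. A call with a number of a shift or a turn outside -1 to 1 is refused whole. A call with a gripper value outside its range is refused whole. OPENING is the opening, from -1 (shut) to 1 (fully open), set as the call begins (- or left out, the last holds). The fingers move at their own pace and stop on an object; the grip force is fixed at half the most. Time passes only in rows, so rows that do not move let the fingers close. It gives the time, the measured TCP pose, the force and the opening at its end, in the units of the state.
- ctrl.get_obs(): the state, without advancing time (a new reading comes with each control period).
- viewer.camera(name): name is "scene" or "top" or "wrist"; returns the picture (420x560x3 uint8, red, green, blue); there is no depth.
- viewer.get_calibration(name): a dict with "camera_matrix" (3x3 intrinsics, pixels), "R" (3x3) and "t" (3): a world point X has camera coordinates R X + t. Camera axes: x right, y down, z forward; pixel columns grow to the right and rows downward; lengths in m; the calibration is good to about 2 mm. A picture is of the moment at which its call begins: read the wrist's pose just before it. get_calibration takes no time and is no camera call; for the wrist camera it gives the pose at the moment of the call.
- ctrl.hand_in(): hands the job in, once; it reports no verdict.
The state is a dict: "time_s": time; "q": joint angles; "dq": joint speeds; "joint_efforts": joint torques, N m; "eef_pos": TCP position; "eef_rot": TCP orientation; "wrist_force": force on the tool from outside, world axes, zero at the start; "torque": the same for the moment, N m; "opening": opening from 0.0 (shut) to 1.0 (fully open).
Only numpy, scipy, OpenCV 4.12 (cv2) and the standard library are available. Lean on these libraries where they do the work, as an engineer would, in place of code of your own. Each camera call takes 0.05 s, during which the arm holds its last target. There are 200 camera calls.

### The job

Press the round tare button of the kitchen scale fully down and let it come back up, then show the learner what to weigh next: point down at the lid of the shortest jar with the fingertips, staying 2 to 5 cm above the middle of the lid for about two seconds. Then point in the same way, 2 to 5 cm above the rim, at the middle of the bowl on the scale, and finish there, still pointing. Do not press the scale's other button, do not point down at the other jars, touch no jar or bowl, pick nothing up and leave everything else where it is.

Things in the scene. Friction and masses are not known exactly. Their poses are not given: they have to be found in the camera images.
- tare_top (a point): Centre of the top of the tare button: the round grey button, 26 mm across, on the scale's front panel, left of the display as the robot sees it. It stands 8 mm above the panel, its top 32 mm above the table; it is pressed straight down 4 mm against a spring (2 N to start, 5 N fully down).
- tare (a joint): Travel of the tare button in m: 0 up, 0.004 fully down. It springs back when let go.
- unit_top (a point): Centre of the top of the scale's other button: a grey bar 26 mm by 10 mm, right of the display, 110 mm from the tare button, same height and spring. Not to be pressed.
- unit (a joint): Travel of that other button in m: 0 up, 0.004 fully down.
- scale: White kitchen scale fixed to the table, 230 (x) by 180 (y) by 24 mm with a round steel platform, 144 mm across, top 36 mm above the table. Origin on the table under the middle of its case; its front panel with display and buttons, 88 mm from the origin along its -x, faces the robot; z up.
- bowl_rim (a point): Centre of the mouth of the steel bowl that stands loose on the scale's platform; mouth 156 mm across, rim 96 mm above the table, bowl 60 mm high. z up.
- bowl: The same bowl; origin at the centre of its underside.
- short_jar_lid (a point): Centre of the top of the lid of the shortest of three screw-top jars, all clear with a paper label and a white lid, 68 mm across. This jar is 60 mm high and stands upright and loose on the table; the point is 60 mm above the table. z up.
- middle_jar_lid (a point): Centre of the top of the lid of the middle one of three screw-top jars, all clear with a paper label and a white lid, 68 mm across. This jar is 95 mm high and stands upright and loose on the table; the point is 95 mm above the table. z up.
- tall_jar_lid (a point): Centre of the top of the lid of the tallest of three screw-top jars, all clear with a paper label and a white lid, 68 mm across. This jar is 130 mm high and stands upright and loose on the table; the point is 130 mm above the table. z up.
- short_jar: The shortest jar; origin at the centre of its underside.
- middle_jar: The middle jar; origin at the centre of its underside.
- tall_jar: The tallest jar; origin at the centre of its underside.
- spare_bowl: Bystander: a second steel bowl, 140 mm across and 55 mm high, on the table itself; origin under its centre.
- cup: Bystander: white cup, 60 mm across, 70 mm high; origin under its centre.
- spoon: Bystander: steel spoon, 160 mm long, lying along its x.
- pen: Bystander: white pen, 140 mm long, lying along its x on the notebook.
Things that resemble listed ones, but are neither listed nor needed, are in the scene too. What is shaped like the bowl but red or turquoise is not meant.

How it is judged:
By the outcome, as a careful person would: the job done as asked, in the order asked, and still so for the second after the job is handed in, with the robot touching nothing.
It also fails if it takes over 48 s, if anything falls off the work surface, if the arm or the gripper's body presses on something with over 40 N, if the wrist force passes 120 N, or if a joint passes its speed limit or range.

## Working session

There is one attempt and no reset: what is moved stays moved. The work goes in short steps, Python scripts to look and compute and a shell command to move; the robot and the scene stay as the last step left them, time stands still between calls to the robot, and variables do not carry over. Pictures are saved under pics/ and viewed, about 8 in all and at most 12, crops included, and the job is handed in when it is done.

```bash
mkdir -p pics
python3 - <<'E'
from bench import ctrl, viewer
import cv2
for n in ("scene","top"):
    cv2.imwrite(f"pics/{n}0.png",cv2.resize(viewer.camera(n)[:,:,::-1],(800,600),interpolation=cv2.INTER_CUBIC))
    c=viewer.get_calibration(n);print(n,c["camera_matrix"],c["R"],c["t"])
o=ctrl.get_obs();print(o)
E
```

```text
scene [[389.71465036   0.         283.64719684]
 [  0.         389.71465036 207.69512893]
 [  0.           0.           1.        ]] [[-0.65153615  0.75850943  0.01280969]
 [ 0.56480143  0.49628156 -0.65932083]
 [-0.50645828 -0.42233643 -0.75175259]] [ 0.27001823 -0.2314177   1.35778494]
top [[480.26655056   0.         282.24424986]
 [  0.         480.26655056 223.53166616]
 [  0.           0.           1.        ]] [[ 0.04519646 -0.99897698 -0.0015096 ]
 [-0.97885015 -0.04398395 -0.1997944 ]
 [ 0.19952361  0.01050767 -0.97983668]] [0.04681073 0.50152602 1.32932407]
{'time_s': 0.1, 'q': array([ 9.82670238e-01,  1.81468917e-01,  1.60790086e+00,  7.61989447e-06,
        1.35381146e+00, -2.06310464e-01]), 'dq': array([-0.00053976, -0.00181264, -0.00326259,  0.00072937,  0.00090447,
        0.00184534]), 'joint_efforts': array([ 9.48895395e-04, -4.45875692e+01, -3.52241957e+01, -2.16041781e-04,
        3.96660995e-03, -1.26477568e-05]), 'eef_pos': array([0.21395442, 0.53317769, 0.23047649]), 'eef_rot': array([-3.10705774e-04,  1.89751041e-01,  9.81831916e-01, -7.31009545e-04]), 'wrist_force': array([ 0.36624529, -0.09653169,  1.24001725]), 'torque': array([-0.03107097, -0.02911288,  0.01888047]), 'opening': 1.0008200939203835}
```

View pics/top0.png

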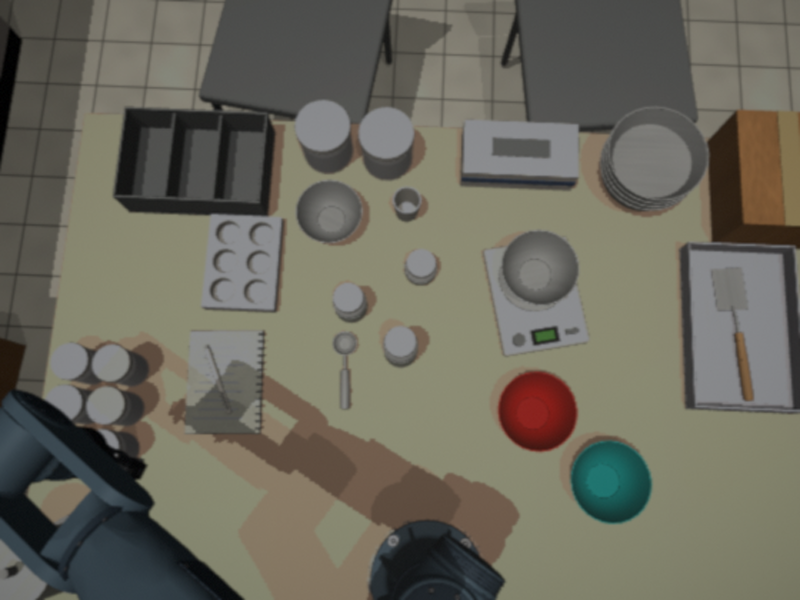

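View pics/scene0.png

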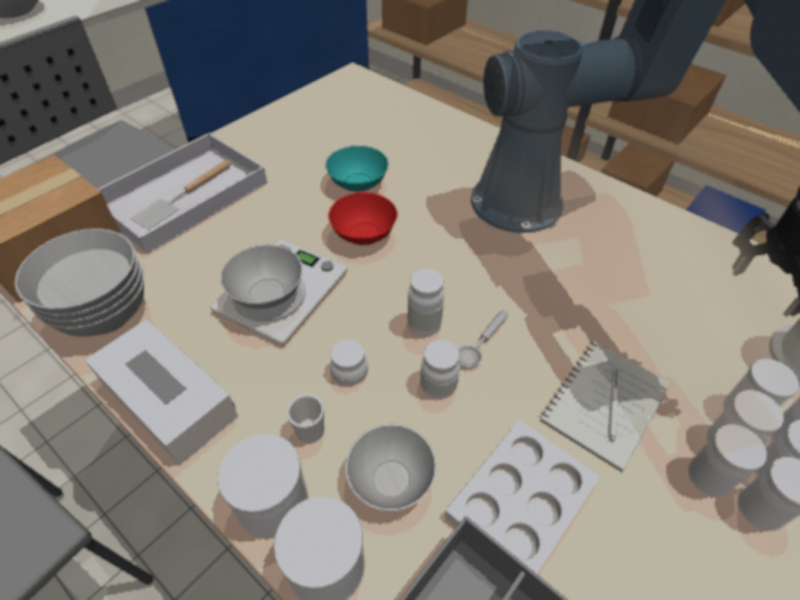

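Top picture (800×600):
- Round tare button at (519,340), display at (545,336), and the bar button at (572,331), which must not be pressed.
- Steel bowl on the scale: rim centre about (540,267). Lookalikes are the spare bowl (330,211), the red bowl (538,410) and the turquoise bowl (611,481).
- Jars: (420,262), (348,297) and (400,340). In the scene view these are the short one (348,352), the middle one (440,355) and the tall one (425,285). Other white-topped canisters are at (323,128), (386,135) and far left.

Next I'll take a close crop and triangulate.

```bash
cat > h.py <<'E'
import numpy as np
from bench import ctrl, viewer
def ray(c,uv,z):
    K,R,t=c["camera_matrix"],np.array(c["R"]),np.array(c["t"])
    d=R.T@np.linalg.solve(K,[uv[0],uv[1],1]); o=-R.T@t
    return o+d*(z-o[2])/d[2]
def proj(c,X):
    p=np.array(c["camera_matrix"])@(np.array(c["R"])@X+c["t"]);return p[:2]/p[2]
E
python3 - <<'E'
from h import *
import cv2
np.set_printoptions(precision=4,suppress=True)
T,S=viewer.get_calibration("top"),viewer.get_calibration("scene")
for n,a,b,z in [("tare",(519,340),(327,266),.032),("unit",(572,331),None,.032),("bowl",(540,267),(262,271),.096),("short",(421,260),(348,353),.06),("mid",(348,293),(441,354),.095),("tall",(401,335),(427,281),.13),("cup",(407,196),None,.07)]:
    print(n,ray(T,np.array(a)*.7,z),b and ray(S,np.array(b)*.7,z))
a=cv2.imread("pics/top0.png")[210:370,330:600]; b=cv2.imread("pics/scene0.png")[230:400,200:480]
A=cv2.resize(a,None,fx=2.9,fy=1.85*1.0,interpolation=2) if 0 else cv2.resize(a,(506,300),interpolation=2)
B=cv2.resize(b,(494,300),interpolation=2)
B=cv2.copyMakeBorder(B,0,0,0,12,0)
cv2.imwrite("pics/crop.png",np.vstack([A,B]))
E
```

```text
tare [ 0.4705 -0.1668  0.032 ] [ 0.4764 -0.1624  0.032 ]
unit [ 0.4939 -0.2741  0.032 ] None
bowl [ 0.6071 -0.1961  0.096 ] [ 0.6072 -0.1958  0.096 ]
short [0.6216 0.0387 0.06  ] [0.6189 0.0416 0.06  ]
mid [0.5377 0.1794 0.095 ] [0.5335 0.1803 0.095 ]
tall [0.4525 0.0713 0.13  ] [0.4449 0.0757 0.13  ]
cup [0.7541 0.0731 0.07  ] None
```

View pics/crop.png

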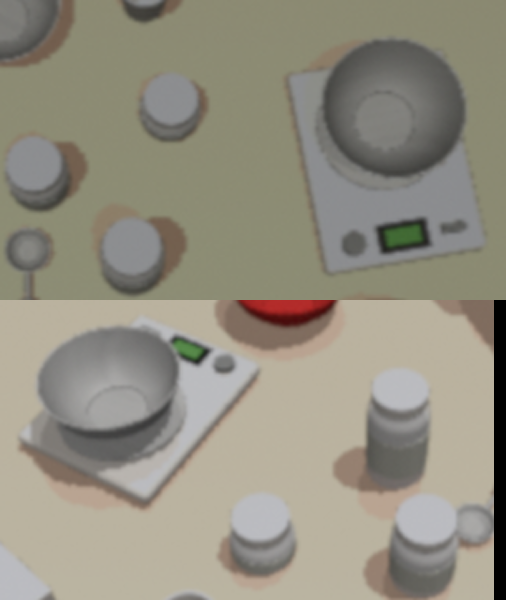

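The choice holds. Tare to unit measures 110 mm, the two views agree within 7 mm, and the short jar is the low one at about (0.620,0.040). The gripper yaw already puts the jaws tangential to the bowl. Now I'll shut the fingers and travel high.

```bash
python3 -m handwheel '[{"travel":[-0.144,-0.2,0],"dr":[0,0,0]},{"travel":[-0.144,-0.2,0],"dr":[0,0,0]},{"travel":[-0.144,-0.2,0],"dr":[0,0,0]},{"travel":[-0.144,-0.2,0],"dr":[0,0,0]},{"travel":[-0.144,-0.2,0],"dr":[0,0,0]},{"travel":[-0.144,-0.2,0],"dr":[0,0,0]},{"travel":[-0.144,-0.2,0],"dr":[0,0,0]},{"travel":[-0.144,-0.2,0],"dr":[0,0,0]},{"travel":[-0.144,-0.2,0],"dr":[0,0,0]},{"travel":[-0.144,-0.2,0],"dr":[0,0,0]},{"travel":[-0.144,-0.2,0],"dr":[0,0,0]},{"travel":[-0.144,-0.2,0],"dr":[0,0,0]},{"travel":[0,0,0],"dr":[0,0,0]}]' -1
cat >> h.py <<'E'
from scipy.spatial.transform import Rotation as Ro
def need(p):
    o=ctrl.get_obs();R=Ro.from_quat(np.roll(o["eef_rot"],-1)).as_matrix()
    print("pos",o["eef_pos"],"tilt z",R[:,2],"frac",R.T@(np.array(p)-o["eef_pos"])/.15,"t",o["time_s"],"open",o["opening"])
E
python3 -c "
from h import *
np.set_printoptions(precision=4,suppress=True)
need([.473,-.165,.15]);print(ctrl.grip_point_offset)"
```

```text
time_s: 1.18
eef_pos: [0.3204, 0.0841, 0.2253]
eef_rot: [-0.001, 0.187, 0.982, -0.004]
wrist_force: [-0.0, 0.4, -1.1]
opening: -0.0
pos [0.3204 0.0841 0.2253] tilt z [-0.0037 -0.0077 -1.    ] frac [-1.556  -1.167   0.5112] t 1.1833 open -0.00018744467883338964
0.0187
```

```bash
python3 -m handwheel '[{"travel":[-0.14,-0.116,0.03],"dr":[0,0,0]},{"travel":[-0.14,-0.116,0.03],"dr":[0,0,0]},{"travel":[-0.14,-0.116,0.03],"dr":[0,0,0]},{"travel":[-0.14,-0.116,0.03],"dr":[0,0,0]},{"travel":[-0.14,-0.116,0.03],"dr":[0,0,0]},{"travel":[-0.14,-0.116,0.03],"dr":[0,0,0]},{"travel":[-0.14,-0.116,0.03],"dr":[0,0,0]},{"travel":[-0.14,-0.116,0.03],"dr":[0,0,0]},{"travel":[-0.14,-0.116,0.03],"dr":[0,0,0]},{"travel":[-0.14,-0.116,0.03],"dr":[0,0,0]},{"travel":[0,0,0],"dr":[0,0,0]}]' -1
python3 - <<'E'
from h import *
import cv2
np.set_printoptions(precision=4,suppress=True)
need([.473,-.165,.08])
c=viewer.get_calibration("wrist");im=viewer.camera("wrist")
print(c, [proj(c,np.array(p))*10/7 for p in ([.473,-.165,.032],[.607,-.196,.096],[.473,-.165,.1])])
cv2.imwrite("pics/w1.png",cv2.resize(im[:,:,::-1],(800,600),interpolation=2))
E
```

```text
time_s: 2.1
eef_pos: [0.4548, -0.1664, 0.1768]
eef_rot: [-0.001, 0.19, 0.982, -0.002]
wrist_force: [0.5, -0.1, 0.0]
opening: 0.002
pos [ 0.4548 -0.1664  0.1768] tilt z [-0.0031 -0.0041 -1.    ] frac [-0.1099  0.0569  0.6448] t 2.1 open 0.001953326798935789
{'camera_matrix': array([[314.2094,   0.    , 277.466 ],
       [  0.    , 314.2094, 207.4907],
       [  0.    ,   0.    ,   1.    ]]), 'R': array([[ 0.3738,  0.9275, -0.0034],
       [ 0.8868, -0.3563,  0.2943],
       [ 0.2718, -0.113 , -0.9557]]), 't': array([-0.0155, -0.4847,  0.1858])} [array([408.543 , 300.8453]), array([443.1821, 538.6039]), array([411.4387, 339.9014])]
```

View pics/w1.png

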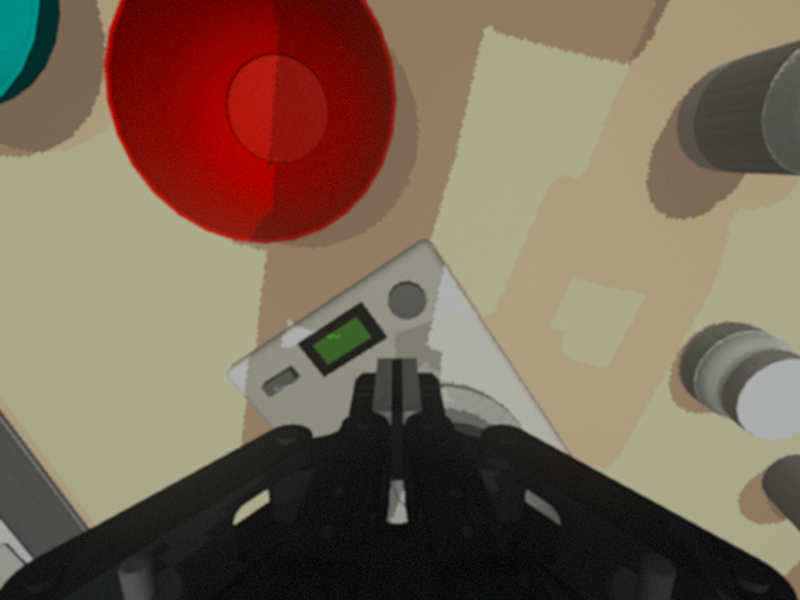

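The button shows at (407,299) against a prediction of (408.5,301), so the position is good to about 1 mm. Descending to just above it.

```bash
python3 -m handwheel '[{"travel":[-0.04,0.025,0],"dr":[0,0,0]},{"travel":[-0.04,0.025,0],"dr":[0,0,0]},{"travel":[0,0,0.15],"dr":[0,0,0]},{"travel":[0,0,0.15],"dr":[0,0,0]},{"travel":[0,0,0.15],"dr":[0,0,0]},{"travel":[0,0,0.15],"dr":[0,0,0]},{"travel":[0,0,0.1],"dr":[0,0,0]},{"travel":[0,0,0.05],"dr":[0,0,0]},{"travel":[0,0,0.03],"dr":[0,0,0]},{"travel":[0,0,0],"dr":[0,0,0]}]' -1
python3 - <<'E'
from h import *
np.set_printoptions(precision=4,suppress=True)
need([.469,-.164,.028])
E
```

```text
time_s: 2.98
eef_pos: [0.4728, -0.1513, 0.0585]
eef_rot: [0.001, 0.185, 0.983, -0.001]
wrist_force: [-0.2, -0.5, 0.3]
opening: 0.0
pos [ 0.4728 -0.1513  0.0585] tilt z [ 0.0016 -0.0031 -1.    ] frac [-0.0064 -0.0875  0.2035] t 2.9833 open 0.00030928713753390174
```

```bash
python3 -m handwheel '[{"travel":[0,-0.05,0],"dr":[0,0,0]},{"travel":[0,-0.04,0],"dr":[0,0,0]},{"travel":[0,0,0.05],"dr":[0,0,0]},{"travel":[0,0,0.03],"dr":[0,0,0]},{"travel":[0,0,0],"dr":[0,0,0]},{"travel":[0,0,0],"dr":[0,0,0]}]' -1
python3 - <<'E'
from h import *
import cv2
np.set_printoptions(precision=4,suppress=True)
need([.469,-.164,.028])
cv2.imwrite("pics/w2.png",cv2.resize(viewer.camera("wrist")[160:320,180:400,::-1],(770,560),interpolation=2))
E
```

```text
time_s: 3.48
eef_pos: [0.4705, -0.1668, 0.0497]
eef_rot: [0.005, 0.185, 0.983, -0.003]
wrist_force: [-0.4, -0.2, 0.1]
opening: -0.001
pos [ 0.4705 -0.1668  0.0497] tilt z [ 0.0083 -0.0075 -0.9999] frac [0.0179 0.0141 0.1446] t 3.4833 open -0.0012231544848338416
```

View pics/w2.png

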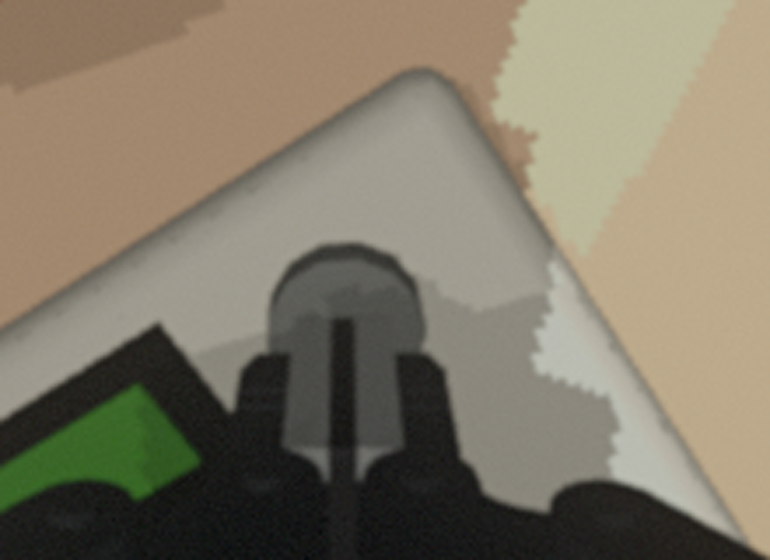

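The fingertips at (345,320) in the crop sit over the round button at (345,310), clear of the panel edges. Pressing.

```bash
python3 -m handwheel '[{"travel":[0.01,0.01,0.03],"dr":[0,0,0]},{"travel":[0,0,0.03],"dr":[0,0,0]},{"travel":[0,0,0.03],"dr":[0,0,0]},{"travel":[0,0,0.03],"dr":[0,0,0]},{"travel":[0,0,0.03],"dr":[0,0,0]},{"travel":[0,0,0.03],"dr":[0,0,0]}]' -1
```

```text
time_s: 4.03
eef_pos: [0.471, -0.1654, 0.0267]
eef_rot: [0.004, 0.184, 0.983, -0.003]
wrist_force: [-34.1, 17.3, 102.6]
opening: -0.001
```

The button bottomed out and the force is high at about 103 N, so I'm lifting at once.

```bash
python3 -m handwheel '[{"travel":[0,0,-0.03],"dr":[0,0,0]},{"travel":[0,0,-0.1],"dr":[0,0,0]},{"travel":[0,0,-0.15],"dr":[0,0,0]},{"travel":[0,0,-0.2],"dr":[0,0,0]},{"travel":[0,0,-0.2],"dr":[0,0,0]},{"travel":[0,0,-0.2],"dr":[0,0,0]},{"travel":[0,0,-0.2],"dr":[0,0,0]},{"travel":[0,0,-0.2],"dr":[0,0,0]},{"travel":[0,0,0],"dr":[0,0,0]}]' -1
python3 - <<'E'
from h import *
import cv2
np.set_printoptions(precision=4,suppress=True)
need([.62,.04,.20])
c=viewer.get_calibration("wrist");im=viewer.camera("wrist")
print(proj(c,np.array([.4725,-.165,.032]))*10/7)
t=viewer.camera("top")
w=cv2.resize(im[:,:,::-1],(400,300),interpolation=2);t=cv2.resize(t[:,:,::-1],(400,300),interpolation=2)
cv2.imwrite("pics/w3.png",np.hstack([w,t]))
E
```

```text
time_s: 4.78
eef_pos: [0.4689, -0.1627, 0.2258]
eef_rot: [0.001, 0.184, 0.983, -0.002]
wrist_force: [0.1, -2.4, 0.6]
opening: 0.002
pos [ 0.4689 -0.1627  0.2258] tilt z [ 0.0021 -0.0048 -1.    ] frac [-0.4512  1.6243  0.1676] t 4.7833 open 0.0018820709593997697
[395.3569 265.2591]
```

View pics/w3.png

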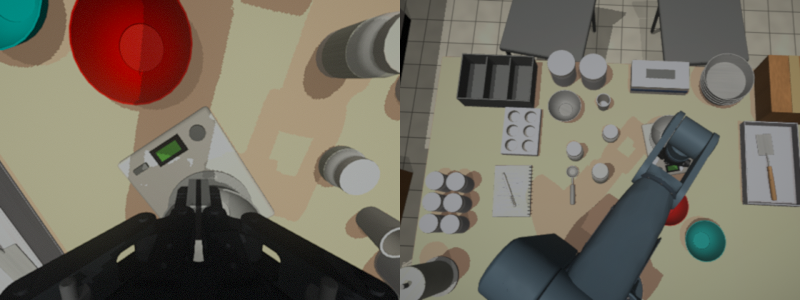

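The button has come back up: it is at (396,264), as predicted for the up height. All the other objects are unmoved. Now over to the short jar, staying high.

```bash
python3 -m handwheel '[{"travel":[-0.056,0.2,0],"dr":[0,0,0]},{"travel":[-0.056,0.2,0],"dr":[0,0,0]},{"travel":[-0.056,0.2,0],"dr":[0,0,0]},{"travel":[-0.056,0.2,0],"dr":[0,0,0]},{"travel":[-0.056,0.2,0],"dr":[0,0,0]},{"travel":[-0.056,0.2,0],"dr":[0,0,0]},{"travel":[-0.056,0.2,0],"dr":[0,0,0]},{"travel":[-0.056,0.15,0],"dr":[0,0,0]},{"travel":[0,0,0],"dr":[0,0,0]},{"travel":[0,0,0],"dr":[0,0,0]}]' -1
python3 - <<'E'
from h import *
np.set_printoptions(precision=4,suppress=True)
need([.62,.04,.095])
E
```

```text
time_s: 5.72
eef_pos: [0.6098, 0.0412, 0.1944]
eef_rot: [-0.018, 0.186, 0.982, -0.001]
wrist_force: [-0.7, -0.0, 0.2]
opening: -0.001
pos [0.6098 0.0412 0.1944] tilt z [-0.036   0.0058 -0.9993] frac [-0.0895  0.0226  0.6598] t 5.7167 open -0.001436026151795868
```

```bash
python3 -m handwheel '[{"travel":[-0.05,0.01,0],"dr":[0,-0.07,0]},{"travel":[-0.04,0.01,0],"dr":[0,0,0]},{"travel":[0,0,0.12],"dr":[0,0,0]},{"travel":[0,0,0.12],"dr":[0,0,0]},{"travel":[0,0,0.1],"dr":[0,0,0]},{"travel":[0,0,0.06],"dr":[0,0,0]},{"travel":[0,0,0],"dr":[0,0,0]},{"travel":[0,0,0],"dr":[0,0,0]}]' -1
python3 - <<'E'
from h import *
np.set_printoptions(precision=4,suppress=True)
need([.62,.04,.095])
E
```

```text
time_s: 6.38
eef_pos: [0.6173, 0.0331, 0.1234]
eef_rot: [-0.008, 0.189, 0.982, -0.005]
wrist_force: [0.5, 0.0, -0.2]
opening: 0.001
pos [0.6173 0.0331 0.1234] tilt z [-0.018  -0.0063 -0.9998] frac [-0.0024  0.0515  0.1887] t 6.3833 open 0.0006563489518820012
```

```bash
python3 -m handwheel '[{"travel":[0,0.03,0.06],"dr":[0,-0.03,0]},{"travel":[0,0.02,0.06],"dr":[0,0,0]},{"travel":[0,0,0.05],"dr":[0,0,0]},{"travel":[0,0,0],"dr":[0,0,0]},{"travel":[0,0,0],"dr":[0,0,0]}]' -1
python3 - <<'E'
from h import *
import cv2
np.set_printoptions(precision=4,suppress=True)
need([.62,.04,.095])
a=cv2.resize(viewer.camera("scene")[200:320,180:340,::-1],(800,600),interpolation=2)
cv2.imwrite("pics/s4.png",a)
c=viewer.get_calibration("scene");print([(proj(c,np.array(p))-[180,200])*5 for p in ([.62,.04,.06],ctrl.get_obs()["eef_pos"])])
E
```

```text
time_s: 6.8
eef_pos: [0.6216, 0.0382, 0.0993]
eef_rot: [0.001, 0.189, 0.982, -0.006]
wrist_force: [-0.4, 0.7, 0.5]
opening: 0.005
pos [0.6216 0.0382 0.0993] tilt z [-0.0007 -0.0126 -0.9999] frac [0.0144 0.0077 0.0288] t 6.8 open 0.005258391172882208
[array([314.1556, 235.0656]), array([304.0314, 187.9544])]
```

View pics/s4.png

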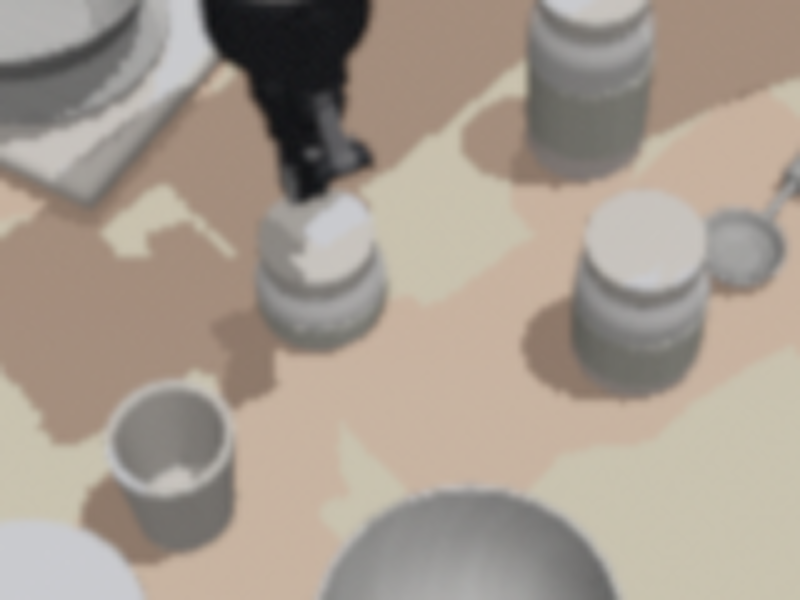

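The fingertips at (308,190) are just above the short jar's lid, whose centre at (317,237) matches the prediction. They are about 39 mm above it. Holding.

```bash
python3 -m handwheel '[{"travel":[0.01,0.01,0.02],"dr":[0,0,0]},{"travel":[0,0,0],"dr":[0,0,0]},{"travel":[0,0,0],"dr":[0,0,0]},{"travel":[0,0,0],"dr":[0,0,0]},{"travel":[0,0,0],"dr":[0,0,0]},{"travel":[0,0,0],"dr":[0,0,0]},{"travel":[0,0,0],"dr":[0,0,0]},{"travel":[0,0,0],"dr":[0,0,0]}]' -1
```

```text
time_s: 7.52
eef_pos: [0.6219, 0.0399, 0.0983]
eef_rot: [0.002, 0.19, 0.982, -0.006]
wrist_force: [0.3, 0.5, 0.8]
opening: -0.0
```

No drift. Holding for the rest.

```bash
python3 -m handwheel '[{"travel":[0,0,0.01],"dr":[0,0,0]},{"travel":[0,0,0],"dr":[0,0,0]},{"travel":[0,0,0],"dr":[0,0,0]},{"travel":[0,0,0],"dr":[0,0,0]},{"travel":[0,0,0],"dr":[0,0,0]},{"travel":[0,0,0],"dr":[0,0,0]},{"travel":[0,0,0],"dr":[0,0,0]},{"travel":[0,0,0],"dr":[0,0,0]},{"travel":[0,0,0],"dr":[0,0,0]},{"travel":[0,0,0],"dr":[0,0,0]},{"travel":[0,0,0],"dr":[0,0,0]},{"travel":[0,0,0],"dr":[0,0,0]},{"travel":[0,0,0],"dr":[0,0,0]},{"travel":[0,0,0],"dr":[0,0,0]},{"travel":[0,0,0],"dr":[0,0,0]},{"travel":[0,0,0],"dr":[0,0,0]},{"travel":[0,0,0],"dr":[0,0,0]},{"travel":[0,0,0],"dr":[0,0,0]}]' -1
python3 - <<'E'
from h import *
np.set_printoptions(precision=4,suppress=True)
need([.607,-.196,.2])
E
```

```text
time_s: 9.02
eef_pos: [0.622, 0.0399, 0.0966]
eef_rot: [0.002, 0.19, 0.982, -0.006]
wrist_force: [-0.1, 0.8, -0.3]
opening: -0.0
pos [0.622  0.0399 0.0966] tilt z [ 0.0022 -0.013  -0.9999] frac [-0.4974 -1.5042 -0.6688] t 9.0167 open -0.00017043878543025235
```

Held for about 2.4 s, 37–39 mm above the lid. Lifting first, then moving across to the bowl.

```bash
python3 -m handwheel '[{"travel":[0,0,-0.2],"dr":[0,0,0]},{"travel":[0,0,-0.25],"dr":[0,0,0]},{"travel":[0,0,-0.25],"dr":[0,0,0]},{"travel":[0,0,0],"dr":[0,0,0]},{"travel":[-0.06,-0.18,0],"dr":[0,0,0]},{"travel":[-0.06,-0.18,0],"dr":[0,0,0]},{"travel":[-0.06,-0.18,0],"dr":[0,0,0]},{"travel":[-0.06,-0.18,0],"dr":[0,0,0]},{"travel":[-0.06,-0.18,0],"dr":[0,0,0]},{"travel":[-0.06,-0.18,0],"dr":[0,0,0]},{"travel":[-0.06,-0.18,0],"dr":[0,0,0]},{"travel":[-0.06,-0.18,0],"dr":[0,0,0]},{"travel":[0,0,0],"dr":[0,0,0]},{"travel":[0,0,0],"dr":[0,0,0]}]' -1
python3 - <<'E'
from h import *
np.set_printoptions(precision=4,suppress=True)
need([.607,-.196,.131])
E
```

```text
time_s: 10.18
eef_pos: [0.6084, -0.1949, 0.2098]
eef_rot: [0.004, 0.187, 0.982, -0.007]
wrist_force: [0.1, -0.6, -0.2]
opening: 0.004
pos [ 0.6084 -0.1949  0.2098] tilt z [ 0.0059 -0.0148 -0.9999] frac [ 0.0118 -0.0044  0.5252] t 10.1833 open 0.004098835499106247
```

```bash
python3 -m handwheel '[{"travel":[0.01,0,0.1],"dr":[0.02,0,0]},{"travel":[0,0,0.1],"dr":[0,0,0]},{"travel":[0,0,0.1],"dr":[0,0,0]},{"travel":[0,0,0.08],"dr":[0,0,0]},{"travel":[0,0,0.04],"dr":[0,0,0]},{"travel":[0,0,0],"dr":[0,0,0]},{"travel":[0,0,0],"dr":[0,0,0]}]' -1
python3 - <<'E'
from h import *
np.set_printoptions(precision=4,suppress=True)
need([.607,-.196,.131])
E
```

```text
time_s: 10.77
eef_pos: [0.6086, -0.192, 0.145]
eef_rot: [0.005, 0.186, 0.982, -0.012]
wrist_force: [-0.3, -0.2, 0.4]
opening: 0.002
pos [ 0.6086 -0.192   0.145 ] tilt z [ 0.0046 -0.025  -0.9997] frac [ 0.0014 -0.0268  0.0939] t 10.7667 open 0.0017646684492166568
```

```bash
python3 -m handwheel '[{"travel":[0,-0.02,0.04],"dr":[-0.04,0,0]},{"travel":[0,-0.01,0.05],"dr":[0,0,0]},{"travel":[0,0,0.02],"dr":[0,0,0]},{"travel":[0,0,0],"dr":[0,0,0]},{"travel":[0,0,0],"dr":[0,0,0]},{"travel":[0,0,0],"dr":[0,0,0]},{"travel":[0,0,0],"dr":[0,0,0]},{"travel":[0,0,0],"dr":[0,0,0]}]' -1
python3 - <<'E'
from h import *
import cv2
np.set_printoptions(precision=4,suppress=True)
need([.607,-.196,.131])
a=viewer.camera("scene")[120:330,110:390,::-1]
cv2.imwrite("pics/s5.png",cv2.resize(a,(800,600),interpolation=2))
c=viewer.get_calibration("scene");print([(proj(c,np.array(p))-[110,120])*800/280 for p in ([.607,-.196,.096],ctrl.get_obs()["eef_pos"])])
E
```

```text
time_s: 11.43
eef_pos: [0.6087, -0.1976, 0.1301]
eef_rot: [0.009, 0.186, 0.982, -0.001]
wrist_force: [0.4, 0.5, 0.8]
opening: -0.002
pos [ 0.6087 -0.1976  0.1301] tilt z [ 0.0174 -0.0056 -0.9998] frac [ 0.0143  0.0055 -0.0065] t 11.4333 open -0.001911445825609302
[array([209.7296, 198.9764]), array([200.5703, 173.7359])]
```

View pics/s5.png

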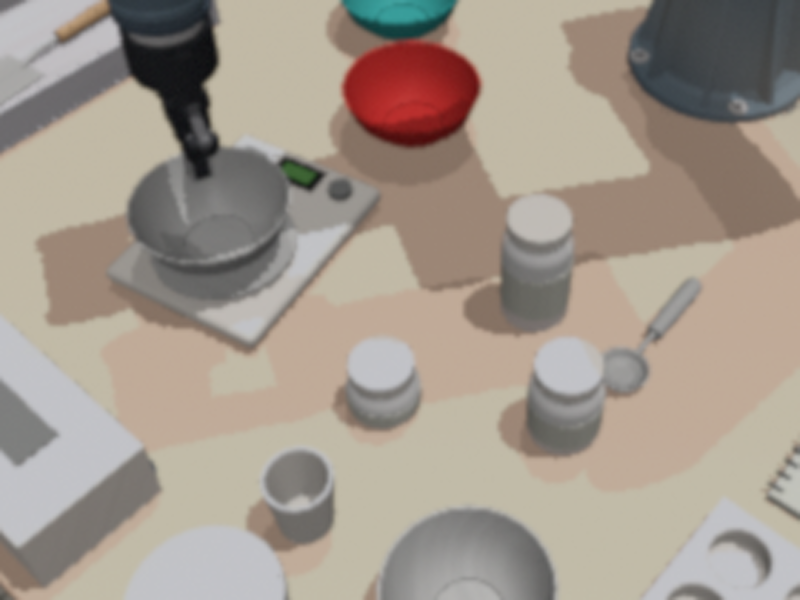

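The fingertips at (202,173) are above the bowl's mouth, which is still centred at (209,199). They are about 34 mm above the rim, touching nothing, and the jars are unmoved. I'll hold two seconds and hand in.

```bash
python3 -m handwheel '[{"travel":[0,0,0],"dr":[0,0,0]},{"travel":[0,0,0],"dr":[0,0,0]},{"travel":[0,0,0],"dr":[0,0,0]},{"travel":[0,0,0],"dr":[0,0,0]},{"travel":[0,0,0],"dr":[0,0,0]},{"travel":[0,0,0],"dr":[0,0,0]},{"travel":[0,0,0],"dr":[0,0,0]},{"travel":[0,0,0],"dr":[0,0,0]},{"travel":[0,0,0],"dr":[0,0,0]},{"travel":[0,0,0],"dr":[0,0,0]},{"travel":[0,0,0],"dr":[0,0,0]},{"travel":[0,0,0],"dr":[0,0,0]},{"travel":[0,0,0],"dr":[0,0,0]},{"travel":[0,0,0],"dr":[0,0,0]},{"travel":[0,0,0],"dr":[0,0,0]},{"travel":[0,0,0],"dr":[0,0,0]},{"travel":[0,0,0],"dr":[0,0,0]},{"travel":[0,0,0],"dr":[0,0,0]},{"travel":[0,0,0],"dr":[0,0,0]},{"travel":[0,0,0],"dr":[0,0,0]}]' -1
python3 -m handwheel '[{"travel":[0,0,0],"dr":[0,0,0]},{"travel":[0,0,0],"dr":[0,0,0]},{"travel":[0,0,0],"dr":[0,0,0]},{"travel":[0,0,0],"dr":[0,0,0]},{"travel":[0,0,0],"dr":[0,0,0]},{"travel":[0,0,0],"dr":[0,0,0]}]' -1
```

```text
time_s: 13.15
eef_pos: [0.6091, -0.1974, 0.1307]
eef_rot: [0.01, 0.186, 0.983, -0.001]
wrist_force: [0.5, 0.2, 1.5]
opening: -0.001
time_s: 13.65
eef_pos: [0.6091, -0.1974, 0.1307]
eef_rot: [0.01, 0.186, 0.983, -0.001]
wrist_force: [0.2, -0.3, 0.5]
opening: 0.0
```

```bash
python3 -c "
from bench import ctrl
print(ctrl.hand_in())"
```

```text
the job is handed in; nothing more can be done
None
```

The job is handed in at 13.7 s, with all three steps done in the order asked.

- **Tare button:** I pressed it until the fingertips were at 26.7 mm, below its 28 mm fully-down height, then let go. A wrist picture afterwards showed it back up where expected. The press was harder than I intended. The wrist force read 102.6 N up, about 109 N with the sideways part, at the end of the move. That is under the 120 N limit, but I only saw that one reading, so the true peak is unknown.
- **Shortest jar:** I pointed at the middle of its lid for about 2.4 s, 37 to 39 mm above it and within about 3 mm of centre.
- **Bowl on the scale:** The arm finished pointing down about 35 mm above the rim, roughly 2 to 3 mm from the middle. It was steady, with wrist force near zero.

The last scene picture showed the bowl, the three jars and the cup in their places. The other button was never approached. I took no picture during the final hold.

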